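# Turn the condiment carousel and point out the salt shaker

## Task

Somebody cooking wants the salt: with a fingertip against one of the upright dividers, gently turn the round wooden carousel until the small steel shaker on it stands at the front, straight towards you from the carousel's middle. Then point down at the shaker, a fingertip just above the middle of its top without touching it, keep still there for three seconds, and finish still pointing. Do not touch, lift or tip the things on the carousel, and leave everything else on the worktop where it is.

Things in the scene. Friction and masses are not known exactly. Their poses are not given: they have to be found in the camera images.
- foot: Fixed black round foot under the carousel, 96 mm across and 14 mm high, left of the sink, hidden by the tray; does not turn. Origin: centre of its underside, on the vertical turning axis; axes parallel to the world's. Keep wrist and arm clear of the wall shelf behind (from x = 0.63 m, underside 0.54 m up) and of the tall cupboard at the left (from y = 0.38 m).
- front_spot (a point): Point fixed to the foot where the shaker must come: 80 mm from the turning axis, straight towards the robot (-x), at the height of the tray's floor.
- tray (a joint): Turning angle of the carousel's tray about the vertical axis over the foot, rad, 0 at the start, positive counter-clockwise seen from above, free for a full turn either way. A light drag (about 0.1 N m, so 1 to 2 N at a divider) stops it almost at once when it is no longer pushed.
- hub (a point): Point on the turning axis at the height of the tray's floor. The tray: light wood, 240 mm across, floor 24 mm above the worktop; rim 6 mm thick, top at 38 mm; hub 48 mm across, top at 78 mm. Four upright dividers 7 mm thick, 90 degrees apart, run from the hub to a radius of 115 mm, tops at 66 mm: three compartments hold one loose thing each, one is empty.
- empty_bay (a point): Point of the tray that turns with it: middle of the floor of the empty compartment, 80 mm from the turning axis. The compartment's two dividers stand 45 degrees either side of the line from the axis through this point. At the start it lies within about 35 degrees of the front.
- shaker: The thing to point at: plain round steel shaker with a domed, pierced top, 37 mm across, 64 mm high, loose on the tray's floor, 80 mm from the turning axis, in one of the two compartments next to the empty one. Origin: centre of its underside; z up.
- shaker_top (a point): Middle of the shaker's top, 64 mm above its origin, about 88 mm above the worktop.
- egg_cup: Turned wooden egg cup, 47 mm across, 58 mm high, loose in the compartment straight across from the shaker's. Origin: centre of its underside. Not to be touched.
- screw_jar: Small black jar with a screw lid, 58 mm across, 50 mm high, loose in the compartment across from the empty one. Origin: centre of its underside. Not to be touched.
- cup_dark: Bystander: dark cup, upside down, 51 mm high, on the strip in front of the sink. Origin: centre of its underside.
- cup_light: Bystander: cream cup, upside down, 51 mm high, on the strip in front of the sink. Origin: centre of its underside.
- glass: Bystander: upturned tumbler, 64 mm across, 89 mm high, to the right of the sink. Origin: centre of its underside.
- lemon: Bystander: lemon, 78x55x56 mm, near the front right corner of the sink. Origin: centre of its underside.
- garlic: Bystander: garlic bulb, 60 mm across, 59 mm high, right of the sink. Origin: centre of its underside.
- timer: Bystander: round wind-up timer, 59 mm across, 47 mm high, on the front left corner of the worktop. Origin: centre of its underside.

How it is judged:
By the outcome, as a careful person would: the job done as asked, in the order asked, and still so for the second after the job is handed in, with the robot touching nothing.
It also fails if it takes over 64 s, if anything falls off the work surface, if the arm or the gripper's body presses on something with over 40 N, if the wrist force passes 120 N, or if a joint passes its speed limit or range.

## Robot

A 6-joint arm with a two-finger parallel gripper is mounted at the origin on a cart in front of the work surface, level with it; the furniture and walls round the work are solid. World frame = base frame: x ahead of the robot, y to its left, z up, the work surface at z = 0. Lengths are in m, angles in rad, forces in N, time in s.
With the tool pointing down it reaches from about 0.25 to 0.725 m from the base axis. Payload 4 kg.
Tool frame: the origin (TCP) lies between the finger pads, 19 mm behind the fingertips; this is the grasp point; z points along the fingers, y is the line along which they close (so a half turn about z gives the same grasp; the last joint's range is limited). The gripper opens to 85 mm and grips with 20 to 120 N. Pads are 22 mm wide; open, the fingers measure 114 mm over their backs; the gripper's body (76 mm by 85 mm) begins 54 mm behind the grasp point. The pads swing forward as they close: fully open they stand 13 mm farther back than shut.
Start: joints at [-1.171, 0.241, 0.005, 1.335, 0, 1.571], TCP at [0.195, -0.461, 0.25] pointing down, gripper open.
Joint ranges: [-2.72, 2.72], [-1.05, 1.87], [-1.09, 1.28], [-1.99, 2.15], [-1.42, 1.44], [-3.14, 3.14]. Speed limits (rad/s): [2.79, 2.79, 3.14, 3.14, 3.14, 3.14].

## Interface

Orientations are given as a unit quaternion [x, y, z, w].
In Python, from workcell import get_obs, camera, job_done, silhouettes gives the robot as it stands. The module is installed in compiled form; this text tells all that it offers.
- The arm moves only by the tool drive_tool, never from a script. Its argument "increments" is a list of rows, each a list of 3 entries, a list of its own where there are three numbers: the shift along the world's x, y, z in mm, then the turn, a rotation vector about the world's x, y, z in degrees, then the opening, from 0 (shut) to 1 (fully open). A call has 1 to 8 rows; each row shifts and turns the commanded pose from where the row before left it; what a row does not reach is not made up. A row lasts 1/12 s, in which the tool goes at most 41.7 mm and 7.16 degrees, less where a joint would pass 70% of its speed; a pose out of reach is approached as far as the arm can. A call is refused whole if a number of a shift passes 41.7 or a number of a turn 7.16, either way. A call with a gripper value outside its range is refused whole. The fingers move at their own pace and stop on an object; the grip force is fixed at half the most. Time passes only in rows, so rows that do not move let the fingers close. It gives the time, the measured TCP pose, the force, the opening and the grip force at its end, in the units of the state.
- get_obs(): the state, without advancing time (a new reading comes with each control period).
- camera(name): name is "scene" or "top" or "wrist"; returns a dict with "image" (384x512x3 uint8, red, green, blue), "K" (3x3 intrinsics, pixels), "view" (4x4, takes a point from world to camera coordinates). Camera axes: x right, y down, z forward; pixel columns grow to the right and rows downward; lengths in m; the calibration is good to about 2 mm. A picture is of the moment at which its call begins. There is no depth.
- job_done(): hands the job in; it is judged then, once.
Trained networks look in a picture, given as the dict that the camera call returned (one of the last four; its "shot" number tells which), for a name from the list of things; names that differ only in an ending like _2 or _b are one class to them, and where a whole thing is asked for, a point or a joint stands for the part that bears it (a point fixed in the world has none). Each returns a list of dicts, best first, with "conf" (0 to 1); they miss things now and then, are a little off and sometimes report something else, mostly with a low value. They report only what shows in the picture. A call takes as long as a camera call.
- silhouettes(query, picture): "region" (384x512 bool, what is visible of it) and "bbox" ([left, top, right, bottom] in pixels, round what is visible of it).
The state is a dict: "clock": time; "joint_pos": joint angles; "joint_vel": joint speeds; "tau": joint torques, N m; "eef_pos": TCP position; "tool_rot": TCP orientation; "ft_force": force on the tool from outside, world axes, zero at the start; "ft_torque": the same for the moment, N m; "grip_width": finger opening in m; "grasp_force": force on a finger pad.
Only numpy, scipy, OpenCV 4.12 (cv2) and the standard library are available. Lean on these libraries where they do the work, as an engineer would, in place of code of your own. Each camera call takes 0.05 s, during which the arm holds its last target. There are 200 camera calls.

## Working session

There is one attempt and no reset: what is moved stays moved. The work goes in short steps, Python scripts to look and compute and a tool call to move; the robot and the scene stay as the last step left them, time stands still between calls to the robot, and variables do not carry over. Pictures are saved under pics/ and viewed, at most 11 in all, crops included, and the job is handed in when it is done.

Besides the shell and the picture viewer there is one more tool, called by a JSON object that holds its "fn" and its "kwargs", one argument or row to a line. drive_tool: Moves the arm, as the interface text tells. Its arguments: {"type":"object","properties":{"increments":{"type":"array"}},"required":["increments"]}

```bash
mkdir -p pics; cat > h.py <<'E'
import numpy as np, cv2
from workcell import get_obs, camera, job_done, silhouettes
def save(p,name,crop=None,s=1):
    im=p["image"][...,::-1]
    if crop: im=im[crop[1]:crop[3],crop[0]:crop[2]]
    cv2.imwrite("pics/"+name,cv2.resize(im,None,fx=s,fy=s,interpolation=cv2.INTER_CUBIC))
def ray(p,u,v,z):
    V=p["view"];R=V[:3,:3];t=V[:3,3]
    o=-R.T@t;d=R.T@np.linalg.inv(p["K"])@np.array([u,v,1.])
    return o+d*(z-o[2])/d[2]
def proj(p,X):
    c=p["view"]@np.append(X,1);q=p["K"]@c[:3];return q[:2]/q[2]
E
python3 - <<'E'
from h import *
np.set_printoptions(precision=3,suppress=True)
o=get_obs();print(o["clock"],o["eef_pos"],o["tool_rot"],o["grip_width"])
for c in("top","scene"):
    p=camera(c);save(p,c+"1.png",s=1.5)
    print(c,p["K"][0],"cam at",-p["view"][:3,:3].T@p["view"][:3,3])
    for n,z in(("tray",.038),("shaker",.06),("egg_cup",.05),("screw_jar",.05),("timer",.03)):
        for d in silhouettes(n,p)[:2]:
            ys,xs=np.nonzero(d["region"]);
            print(n,round(d["conf"],2),d["bbox"],xs.mean(),ys.mean(),ray(p,xs.mean(),ys.mean(),z))
E
```

```text
0.0 [ 0.194 -0.46   0.249] [ 0.98   0.199 -0.    -0.001] 0.08502476063308037
top [403.409   0.    259.654] cam at [ 0.434 -0.07   1.328]
tray 0.67 [164.6, 150.8, 236.7, 220.8] 197.9252100840336 185.67899159663867 [0.494 0.147 0.038]
egg_cup 0.51 [212.5, 190.4, 226.5, 203.8] 219.62424242424242 196.47272727272727 [0.46  0.075 0.05 ]
screw_jar 0.6 [202.4, 156.5, 221.4, 171.5] 210.39705882352942 162.14705882352942 [0.569 0.107 0.05 ]
scene [392.44   0.   253.07] cam at [-0.175  0.328  0.905]
tray 0.78 [147.0, 198.8, 236.6, 272.4] 189.32457259504974 236.8851747894871 [0.475 0.159 0.038]
shaker 0.51 [148.1, 215.5, 169.0, 236.5] 160.10679611650485 225.05825242718447 [0.535 0.217 0.06 ]
egg_cup 0.59 [208.9, 214.1, 227.0, 236.7] 218.0906432748538 225.5438596491228 [0.462 0.076 0.05 ]
screw_jar 0.58 [184.1, 191.9, 199.9, 218.0] 192.22439024390243 204.77560975609757 [0.568 0.108 0.05 ]
timer 0.71 [127.0, 277.8, 156.2, 307.7] 141.79595588235293 289.79963235294116 [0.388 0.324 0.03 ]
```

```bash
python3 - <<'E'
from h import *
a=camera("top");b=camera("scene")
def cr(p,c):return cv2.resize(p["image"][c[1]:c[3],c[0]:c[2],::-1],(400,400),interpolation=cv2.INTER_CUBIC)
cv2.imwrite("pics/pair.png",np.hstack([cr(a,(150,135,250,235)),cr(b,(140,180,240,280))]))
E
```

```text
(no output)
```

View pics/pair.png

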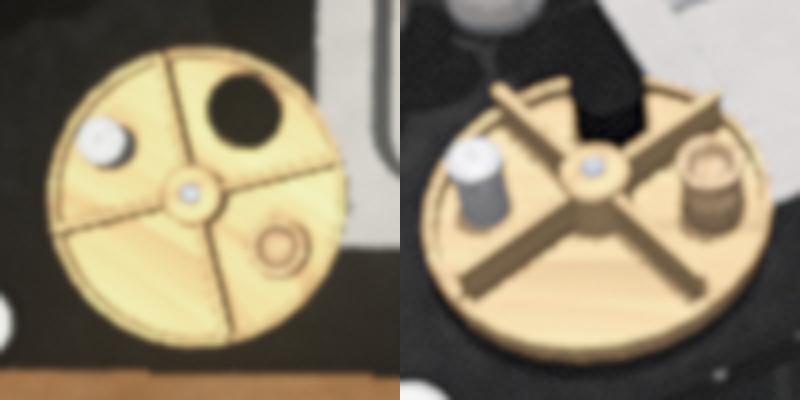

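View pics/scene1.png

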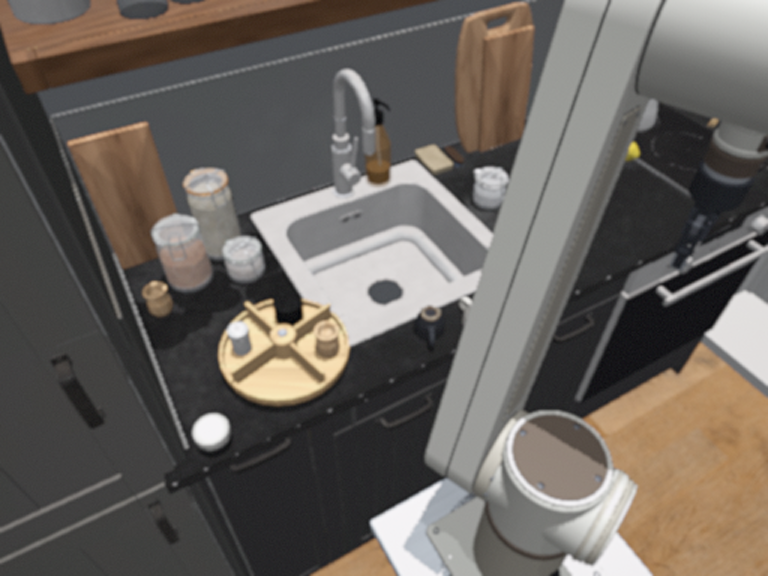

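The crop pair shows the tray in the top view with its hub at about (197.5, 183.5). The shaker is back-left at (176, 170), the empty bay is front-left, and the egg cup is front-right. I'll turn it counter-clockwise by about 120°, pushing from inside the empty bay on the divider in front of the egg cup.

```bash
python3 - <<'E'
from h import *
np.set_printoptions(precision=4,suppress=True)
a=camera("top");b=camera("scene")
T=lambda x,y,z:ray(a,150+x/4,135+y/4,z)
S=lambda x,y,z:ray(b,140+(x-400)/4,180+y/4,z)
r=silhouettes("tray",a)[0]["region"].astype(np.uint8)
c=max(cv2.findContours(r,0,1)[0],key=cv2.contourArea);e=cv2.fitEllipse(cv2.convexHull(c));print(e,ray(a,*e[0],.037))
print("knob",T(190,194,.082),S(593,166,.082))
print("shaker top",T(101,139,.086),S(477,155,.086))
h=ray(a,*e[0],.037)
for t in[(167,55),(335,165),(232,335),(55,232)]:
    q=T(*t,.066)-h;print(np.degrees(np.arctan2(q[1],q[0])),np.hypot(q[0],q[1]))
for t in[(493,92),(715,105),(700,285),(470,283)]:
    q=S(*t,.066)-h;print("S",np.degrees(np.arctan2(q[1],q[0])),np.hypot(q[0],q[1]))
print(T(277,248,.08),T(245,110,.07))
E
```

```text
((199.1821746826172, 184.2819061279297), (74.31246948242188, 74.7889404296875), 166.7220916748047) [0.4987 0.1435 0.037 ]
knob [0.4987 0.1413 0.082 ] [0.4905 0.1494 0.082 ]
shaker top [0.5401 0.2107 0.086 ] [0.5344 0.2145 0.086 ]
10.864081994140122 0.11226474538469992
-77.28454023323397 0.11579250627633833
-162.2668477684327 0.11440996558527894
106.10162399491327 0.11045272016587125
S 20.237480068317495 0.10960873956937642
S -81.74710621240818 0.09595658616692064
S -171.11141179968791 0.12141699213379291
S 112.75103554913392 0.11864202813623294
[0.458  0.0732 0.08  ] [0.566  0.1016 0.07  ]
```

{"fn": "drive_tool", "kwargs": {
  "increments": [
    [[20, 38, 0], [0, 0, 0], 0],
    [[20, 38, 0], [0, 0, 0], 0],
    [[20, 38, 0], [0, 0, 0], 0],
    [[20, 38, 0], [0, 0, 0], 0],
    [[20, 38, 0], [0, 0, 0], 0],
    [[20, 38, 0], [0, 0, 0], 0]
  ]
}}

```text
clock: 1.35
eef_pos: [0.3114, -0.2376, 0.2502]
tool_rot: [0.98, 0.198, 0.0, 0.0]
ft_force: [0.1, 0.0, -0.4]
grip_width: 0.0121
grasp_force: 0.0
```

{"fn": "drive_tool", "kwargs": {
  "increments": [
    [[10, 40, 0], [0, 0, -4.3], 0],
    [[10, 40, 0], [0, 0, -4.3], 0],
    [[10, 40, 0], [0, 0, 0], 0],
    [[10, 40, 0], [0, 0, 0], 0],
    [[10, 40, 0], [0, 0, 0], 0],
    [[10, 40, 0], [0, 0, 0], 0],
    [[10, 40, 0], [0, 0, 0], 0],
    [[10, 40, 0], [0, 0, 0], 0]
  ]
}}

```text
clock: 2.02
eef_pos: [0.3911, 0.0828, 0.2504]
tool_rot: [0.992, 0.125, 0.001, 0.0]
ft_force: [1.1, -0.4, -0.0]
grip_width: 0.0001
grasp_force: 0.0
```

{"fn": "drive_tool", "kwargs": {
  "increments": [
    [[10, 40, 0], [0, 0, 0], 0],
    [[10, 38, 0], [0, 0, 0], 0],
    [[0, 0, 0], [0, 0, 0], 0],
    [[0, 0, 0], [0, 0, 0], 0]
  ]
}}

```text
clock: 2.35
eef_pos: [0.4194, 0.1306, 0.2497]
tool_rot: [0.99, 0.143, -0.002, -0.012]
ft_force: [-0.9, -0.2, 0.0]
grip_width: -0.0002
grasp_force: 0.0
```

```bash
python3 - <<'E'
from h import *
np.set_printoptions(precision=4,suppress=True)
o=get_obs();print(o["clock"],o["eef_pos"],o["joint_pos"])
w=camera("wrist");save(w,"w1.png",s=1.5)
print(-w["view"][:3,:3].T@w["view"][:3,3],w["view"])
for n in("tray","shaker","egg_cup"):
    for d in silhouettes(n,w)[:1]: print(n,d["conf"],d["bbox"])
np.savez("w1.npz",K=w["K"],view=w["view"])
E
```

```text
2.35 [0.4194 0.1306 0.2497] [ 0.2866  0.1214 -0.143   1.3074  0.0234  3.1407]
[0.4855 0.1479 0.3736] [[ 0.2833 -0.9588 -0.0226  0.0127]
 [-0.9233 -0.279   0.264   0.3909]
 [-0.2594 -0.0539 -0.9643  0.4942]
 [ 0.      0.      0.      1.    ]]
tray 0.79 [156.7, 0.0, 378.0, 199.7]
shaker 0.62 [186.7, 3.3, 230.9, 56.5]
egg_cup 0.61 [288.7, 128.6, 343.8, 174.1]
```

View pics/w1.png

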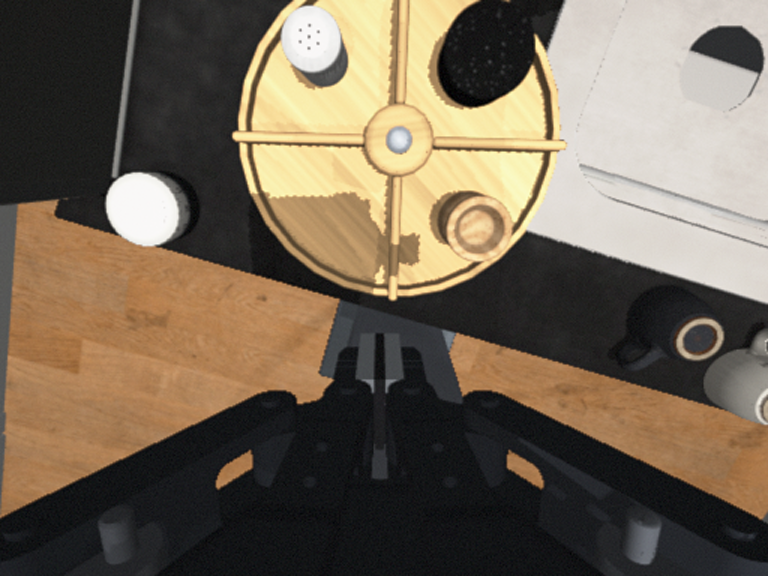

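The wrist view shows the knob at (399, 139), the front divider tip at (393, 298), the left tip at (235, 135), the right tip at (565, 145) and the shaker top at (312, 37). All of these are in the 1.5x image. Joint 6 is at its limit, so I'll turn the tool about 90° counter-clockwise and use the fingers' other face.

```bash
python3 - <<'E'
from h import *
np.set_printoptions(precision=4,suppress=True)
p=dict(np.load("w1.npz"))
W=lambda u,v,z:ray(p,u/1.5,v/1.5,z)[:2]
k=W(399,140,.080);print("knob",k,"shaker",W(312,37,.088), "egg",W(477,226,.082))
L,R,F=W(235,135,.066),W(565,145,.066),W(393,298,.066)
print(L,R,F,"mid LR",(L+R)/2)
ang=lambda d:np.degrees(np.arctan2(d[1],d[0]))
h=(L+R)/2;print(ang(L-R)-90,ang(F-h),ang(W(312,37,.088)-h),np.hypot(*(F-h)),np.hypot(*(W(312,37,.088)-h)))
print("tip",proj(p,np.array([.4194,.1306,.231]))*1.5)
E
```

```text
knob [0.5026 0.1463] shaker [0.5435 0.2136] egg [0.4646 0.0794]
[0.4749 0.2548] [0.5321 0.0375] [0.3945 0.1173] mid LR [0.5035 0.1462]
14.739621167545138 -165.16613671971544 59.33017539011959 0.1127121200306724 0.07838655327695854
tip [381.94   360.7281]
```

{"fn": "drive_tool", "kwargs": {
  "increments": [
    [[0, 0, 0], [0, 0, 7], 0],
    [[0, 0, 0], [0, 0, 7], 0],
    [[0, 0, 0], [0, 0, 7], 0],
    [[0, 0, 0], [0, 0, 7], 0],
    [[0, 0, 0], [0, 0, 7], 0],
    [[0, 0, 0], [0, 0, 7], 0],
    [[0, 0, 0], [0, 0, 7], 0],
    [[0, 0, 0], [0, 0, 7], 0]
  ]
}}

```text
clock: 3.22
eef_pos: [0.4189, 0.1286, 0.2503]
tool_rot: [0.806, 0.592, -0.007, -0.009]
ft_force: [0.2, 0.5, -0.4]
grip_width: 0.0004
grasp_force: 0.0
```

{"fn": "drive_tool", "kwargs": {
  "increments": [
    [[0, 0, 0], [0, 0, 7], 0],
    [[0, 0, 0], [0, 0, 7], 0],
    [[0, 0, 0], [0, 0, 7], 0],
    [[0, 0, 0], [0, 0, 7], 0],
    [[0, 0, 0], [0, 0, 5], 0],
    [[0, 0, 0], [0, 0, 0], 0],
    [[0, 0, 0], [0, 0, 0], 0]
  ]
}}

```text
clock: 3.8
eef_pos: [0.419, 0.129, 0.2502]
tool_rot: [0.608, 0.794, -0.009, -0.007]
ft_force: [0.3, -0.4, 0.8]
grip_width: 0.0002
grasp_force: 0.0
```

{"fn": "drive_tool", "kwargs": {
  "increments": [
    [[-1, 18, 0], [0, 0, 0], 0],
    [[-1, 18, 0], [0, 0, 0], 0],
    [[0, 0, -35], [0, 0, 0], 0],
    [[0, 0, -35], [0, 0, 0], 0],
    [[0, 0, -35], [0, 0, 0], 0],
    [[0, 0, -35], [0, 0, 0], 0],
    [[0, 0, 0], [0, 0, 0], 0],
    [[0, 0, 0], [0, 0, 0], 0]
  ]
}}

```text
clock: 4.47
eef_pos: [0.4156, 0.1648, 0.1091]
tool_rot: [0.607, 0.795, -0.012, -0.008]
ft_force: [0.4, 0.7, 0.4]
grip_width: -0.0
grasp_force: 0.0
```

```bash
python3 - <<'E'
from h import *
np.set_printoptions(precision=4,suppress=True)
o=get_obs();print(o["eef_pos"],o["joint_pos"])
w=camera("wrist");b=camera("scene")
cv2.imwrite("pics/p2.png",np.hstack([cv2.resize(w["image"][...,::-1],(480,360)),cv2.resize(b["image"][170:290,120:226,::-1],(318,360),interpolation=cv2.INTER_CUBIC)]))
E
```

```text
[0.4156 0.1648 0.1091] [ 0.376   0.276  -0.3417  0.9816  0.0024  1.6804]
```

View pics/p2.png

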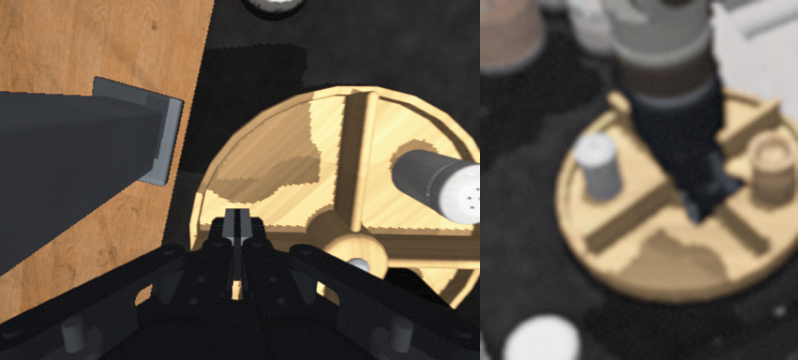

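{"fn": "drive_tool", "kwargs": {
  "increments": [
    [[0, 0, -17], [0, 0, 0], 0],
    [[0, 0, -17], [0, 0, 0], 0],
    [[0, 0, -14], [0, 0, 0], 0],
    [[1, -4, 0], [0, 0, 0], 0],
    [[1, -4, 0], [0, 0, 0], 0],
    [[1, -4, 0], [0, 0, 0], 0],
    [[0, 0, 0], [0, 0, 0], 0],
    [[0, 0, 0], [0, 0, 0], 0]
  ]
}}

```text
clock: 5.23
eef_pos: [0.4214, 0.1537, 0.0633]
tool_rot: [0.607, 0.795, -0.008, -0.006]
ft_force: [-0.4, 0.5, 0.2]
grip_width: 0.0005
grasp_force: 0.0
```

{"fn": "drive_tool", "kwargs": {
  "increments": [
    [[0.5, -2, 0], [0, 0, 0], 0],
    [[0.5, -2, 0], [0, 0, 0], 0],
    [[0.5, -2, 0], [0, 0, 0], 0],
    [[0, 0, 0], [0, 0, 0], 0]
  ]
}}

```text
clock: 5.57
eef_pos: [0.4218, 0.1474, 0.062]
tool_rot: [0.606, 0.795, -0.01, -0.007]
ft_force: [-0.5, -0.7, -0.1]
grip_width: 0.0003
grasp_force: 0.0
```

{"fn": "drive_tool", "kwargs": {
  "increments": [
    [[0, -3.3, 0], [0, 0, 0], 0],
    [[0, -3.3, 0], [0, 0, 0], 0],
    [[0.3, -3.3, 0], [0, 0, 2.5], 0],
    [[0.4, -3.3, 0], [0, 0, 2.5], 0],
    [[0.5, -3.3, 0], [0, 0, 2.5], 0],
    [[0.7, -3.3, 0], [0, 0, 2.5], 0],
    [[0.8, -3.2, 0], [0, 0, 2.5], 0],
    [[1.0, -3.2, 0], [0, 0, 2.5], 0]
  ]
}}

```text
clock: 6.23
eef_pos: [0.425, 0.1215, 0.0619]
tool_rot: [0.496, 0.868, -0.01, -0.006]
ft_force: [-0.6, 1.5, 1.1]
grip_width: -0.0001
grasp_force: 0.7
```

```bash
cat > meas.py <<'E'
from h import *
import sys
from scipy.optimize import least_squares
np.set_printoptions(precision=4,suppress=True)
o=get_obs();print(o["clock"],o["eef_pos"],o["joint_pos"],o["ft_force"])
q=o["eef_pos"]-np.array([.5,.145,0]);print("finger phi,r",np.degrees(np.arctan2(q[1],q[0]))%360,np.hypot(q[0],q[1]))
H=np.array([.5,.145])
for c in("top","scene","wrist"):
    p=camera(c)
    for n,z in(("shaker",.056),("egg_cup",.052),("screw_jar",.05)):
        for d in silhouettes(n,p)[:1]:
            ys,xs=np.nonzero(d["region"]);X=ray(p,xs.mean(),ys.mean(),z)[:2]-H
            print(c,n,round(d["conf"],2),X+H,"ang",np.degrees(np.arctan2(X[1],X[0]))%360,np.hypot(*X))
    if len(sys.argv)>1:save(p,sys.argv[1]+c+".png",s=1.5)
E
python3 meas.py; python3 -c "
import numpy as np
for i in range(42):
    f=np.radians(199.25+2.5*i);print(round(199.25+2.5*i,1),round(-3.33*np.sin(f),1),round(3.33*np.cos(f),1),end=' | ')"
```

```text
6.2333 [0.425  0.1215 0.0619] [ 0.2818  0.3269 -0.4194  0.8481 -0.0052  1.3202] [-0.5767  1.5307  1.0651]
finger phi,r 197.40573314627633 0.07856955250735854
top shaker 0.57 [0.5235 0.222 ] ang 73.01250872874071 0.08050937251789848
top egg_cup 0.72 [0.4756 0.0701] ang 251.98280179009538 0.0788050436559618
top screw_jar 0.77 [0.575  0.1239] ang 344.25182935357117 0.0778778299809967
scene shaker 0.53 [0.5217 0.223 ] ang 74.46789130165978 0.08091717387887541
scene egg_cup 0.45 [0.4809 0.0532] ang 258.2758065444236 0.09376075056821355
scene screw_jar 0.81 [0.5838 0.1355] ang 353.5123279482134 0.08429251558189238
wrist shaker 0.59 [0.4992 0.2136] ang 90.69888926063115 0.06859820518611169
wrist screw_jar 0.8 [0.5616 0.149 ] ang 3.7048387535377127 0.06168647508796911
199.2 1.1 -3.1 | 201.8 1.2 -3.1 | 204.2 1.4 -3.0 | 206.8 1.5 -3.0 | 209.2 1.6 -2.9 | 211.8 1.8 -2.8 | 214.2 1.9 -2.8 | 216.8 2.0 -2.7 | 219.2 2.1 -2.6 | 221.8 2.2 -2.5 | 224.2 2.3 -2.4 | 226.8 2.4 -2.3 | 229.2 2.5 -2.2 | 231.8 2.6 -2.1 | 234.2 2.7 -1.9 | 236.8 2.8 -1.8 | 239.2 2.9 -1.7 | 241.8 2.9 -1.6 | 244.2 3.0 -1.4 | 246.8 3.1 -1.3 | 249.2 3.1 -1.2 | 251.8 3.2 -1.0 | 254.2 3.2 -0.9 | 256.8 3.2 -0.8 | 259.2 3.3 -0.6 | 261.8 3.3 -0.5 | 264.2 3.3 -0.3 | 266.8 3.3 -0.2 | 269.2 3.3 -0.0 | 271.8 3.3 0.1 | 274.2 3.3 0.2 | 276.8 3.3 0.4 | 279.2 3.3 0.5 | 281.8 3.3 0.7 | 284.2 3.2 0.8 | 286.8 3.2 1.0 | 289.2 3.1 1.1 | 291.8 3.1 1.2 | 294.2 3.0 1.4 | 296.8 3.0 1.5 | 299.2 2.9 1.6 | 301.8 2.8 1.8 |
```

{"fn": "drive_tool", "kwargs": {
  "increments": [
    [[1.1, -3.1, 0], [0, 0, 2.5], 0],
    [[1.2, -3.1, 0], [0, 0, 2.5], 0],
    [[1.4, -3.0, 0], [0, 0, 2.5], 0],
    [[1.5, -3.0, 0], [0, 0, 2.5], 0],
    [[1.6, -2.9, 0], [0, 0, 2.5], 0],
    [[1.8, -2.8, 0], [0, 0, 2.5], 0],
    [[1.9, -2.8, 0], [0, 0, 2.5], 0],
    [[2.0, -2.7, 0], [0, 0, 2.5], 0]
  ]
}}

```text
clock: 7.5
eef_pos: [0.4373, 0.0982, 0.0619]
tool_rot: [0.338, 0.941, -0.011, -0.005]
ft_force: [-1.0, 0.3, 1.1]
grip_width: 0.0002
grasp_force: 0.7
```

{"fn": "drive_tool", "kwargs": {
  "increments": [
    [[2.1, -2.6, 0], [0, 0, 2.5], 0],
    [[2.2, -2.5, 0], [0, 0, 2.5], 0],
    [[2.3, -2.4, 0], [0, 0, 2.5], 0],
    [[2.4, -2.3, 0], [0, 0, 2.5], 0],
    [[2.5, -2.2, 0], [0, 0, 2.5], 0],
    [[2.6, -2.1, 0], [0, 0, 2.5], 0],
    [[2.7, -1.9, 0], [0, 0, 2.5], 0],
    [[2.8, -1.8, 0], [0, 0, 2.5], 0]
  ]
}}

```text
clock: 8.17
eef_pos: [0.4566, 0.0801, 0.0617]
tool_rot: [0.169, 0.985, -0.012, -0.003]
ft_force: [-1.6, -0.0, 0.9]
grip_width: -0.0002
grasp_force: 0.7
```

```bash
python3 meas.py
```

```text
8.1667 [0.4566 0.0801 0.0617] [ 0.1863  0.3563 -0.3743  0.8542 -0.0207  0.527 ] [-1.6092 -0.0394  0.8549]
finger phi,r 236.21162214685097 0.07809626868212721
top egg_cup 0.61 [0.5297 0.0703] ang 291.6600711903809 0.08036841953713274
top screw_jar 0.75 [0.5738 0.1741] ang 21.516976154264075 0.0793535261475897
scene shaker 0.49 [0.4677 0.221 ] ang 113.0148038057399 0.08261912002538922
scene egg_cup 0.56 [ 0.3911 -0.3223] ang 256.88329038894665 0.47977266481209674
scene screw_jar 0.92 [0.5726 0.1754] ang 22.74687114095348 0.07870333686322238
wrist shaker 0.78 [0.4595 0.197 ] ang 127.88455992499723 0.06592944009451314
wrist screw_jar 0.64 [0.5469 0.1866] ang 41.575617432085274 0.06265645816165213
```

{"fn": "drive_tool", "kwargs": {
  "increments": [
    [[2.9, -1.7, 0], [0, 0, 2.5], 0],
    [[2.9, -1.6, 0], [0, 0, 2.5], 0],
    [[3.0, -1.4, 0], [0, 0, 2.5], 0],
    [[3.1, -1.3, 0], [0, 0, 2.5], 0],
    [[3.1, -1.2, 0], [0, 0, 2.5], 0],
    [[3.2, -1.0, 0], [0, 0, 2.5], 0],
    [[3.2, -0.9, 0], [0, 0, 2.5], 0],
    [[3.2, -0.8, 0], [0, 0, 2.5], 0]
  ]
}}

```text
clock: 9.43
eef_pos: [0.4813, 0.07, 0.0617]
tool_rot: [-0.004, 1.0, -0.012, -0.001]
ft_force: [-1.1, -0.3, 0.5]
grip_width: -0.0001
grasp_force: 0.7
```

{"fn": "drive_tool", "kwargs": {
  "increments": [
    [[3.3, -0.6, 0], [0, 0, 2.5], 0],
    [[3.3, -0.5, 0], [0, 0, 2.5], 0],
    [[3.3, -0.3, 0], [0, 0, 2.5], 0],
    [[3.3, -0.2, 0], [0, 0, 2.5], 0],
    [[3.3, 0, 0], [0, 0, 2.5], 0],
    [[3.3, 0.1, 0], [0, 0, 2.5], 0],
    [[3.3, 0.2, 0], [0, 0, 2.5], 0],
    [[3.3, 0.4, 0], [0, 0, 2.5], 0]
  ]
}}

```text
clock: 10.1
eef_pos: [0.5078, 0.069, 0.0616]
tool_rot: [-0.178, 0.984, -0.012, 0.001]
ft_force: [-1.5, -1.5, 0.9]
grip_width: -0.0004
grasp_force: 0.7
```

```bash
python3 meas.py
```

```text
10.1 [0.5078 0.069  0.0616] [ 0.1485  0.4257 -0.262   0.88   -0.0242 -0.2088] [-1.4887 -1.4942  0.9059]
finger phi,r 275.8598088570037 0.07639609038408622
top shaker 0.68 [0.5402 0.2309] ang 64.94069389539578 0.09487372129549694
top screw_jar 0.62 [0.5371 0.2323] ang 66.9858487725354 0.09489618813086244
scene shaker 0.77 [0.4277 0.1856] ang 150.7123360559619 0.08294724851586123
scene egg_cup 0.55 [0.5754 0.1109] ang 335.65851080465467 0.08280629767205065
scene screw_jar 0.95 [0.5353 0.2156] ang 63.46492992632053 0.07893194843001308
wrist shaker 0.83 [0.4375 0.1593] ang 167.13978084055427 0.06414121991321917
wrist egg_cup 0.64 [0.5493 0.0851] ang 309.4271926589752 0.07756495124168876
wrist screw_jar 0.75 [0.5107 0.2055] ang 79.92329994248507 0.06142253547252478
```

{"fn": "drive_tool", "kwargs": {
  "increments": [
    [[3.3, 0.5, 0], [0, 0, 2.5], 0],
    [[3.3, 0.7, 0], [0, 0, 2.5], 0],
    [[3.2, 0.8, 0], [0, 0, 2.5], 0],
    [[3.2, 1.0, 0], [0, 0, 2.5], 0],
    [[3.1, 1.1, 0], [0, 0, 2.5], 0],
    [[3.1, 1.2, 0], [0, 0, 2.5], 0],
    [[3.0, 1.4, 0], [0, 0, 2.5], 0],
    [[0, 0, 0], [0, 0, 0], 0]
  ]
}}

```text
clock: 11.37
eef_pos: [0.5311, 0.0763, 0.062]
tool_rot: [-0.325, 0.946, -0.011, 0.004]
ft_force: [0.0, 0.6, 0.2]
grip_width: 0.0002
grasp_force: 0.0
```

```bash
python3 meas.py c; python3 - <<'E'
import cv2,numpy as np
a=cv2.imread("pics/ctop.png")[200:350,225:375];b=cv2.imread("pics/cwrist.png")
cv2.imwrite("pics/c.png",np.hstack([cv2.resize(a,(400,400)),cv2.resize(b,(400,300))[:300].repeat(1,0) if 0 else cv2.copyMakeBorder(cv2.resize(b,(400,300)),0,100,0,0,0)]))
E
```

```text
11.3667 [0.5311 0.0763 0.062 ] [ 0.1536  0.4592 -0.2045  0.895  -0.0207 -0.5079] [0.0225 0.6371 0.2347]
finger phi,r 294.36724633935836 0.07544446656798172
top shaker 0.47 [0.4891 0.109 ] ang 253.22709192006923 0.03762866978490217
top screw_jar 0.7 [0.5139 0.2393] ang 81.60353570480751 0.09527719748329205
scene shaker 0.79 [0.4187 0.1622] ang 168.06656838669682 0.08310265357252425
scene egg_cup 0.75 [0.5789 0.1321] ang 350.7355359480194 0.07996543407797871
scene screw_jar 0.69 [0.5134 0.2237] ang 80.32460105524937 0.07984824240227525
wrist shaker 0.89 [0.4364 0.1391] ang 185.2575831438337 0.06390883823902943
wrist egg_cup 0.7 [0.5643 0.1025] ang 326.5594415819127 0.07710846930072139
wrist screw_jar 0.97 [0.4925 0.2048] ang 97.1889290999202 0.06026761472934105
```

View pics/c.png

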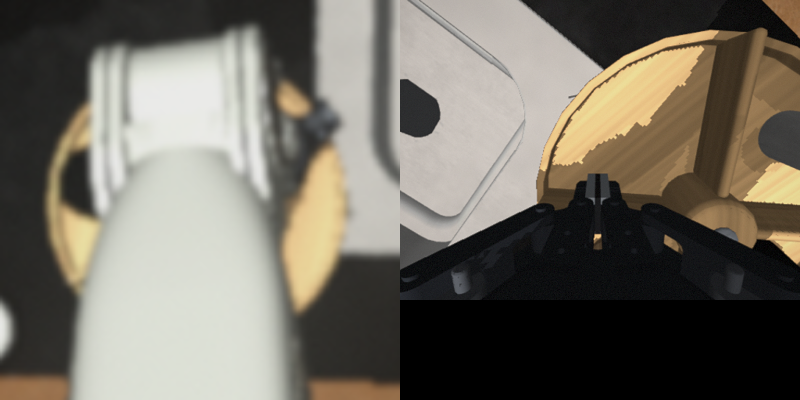

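{"fn": "drive_tool", "kwargs": {
  "increments": [
    [[3.0, 1.5, 0], [0, 0, 2.5], 0],
    [[2.9, 1.6, 0], [0, 0, 2.5], 0],
    [[2.8, 1.8, 0], [0, 0, 2.5], 0],
    [[0, 0, 0], [0, 0, 0], 0],
    [[-3, -2, 0], [0, 0, 0], 0],
    [[-3, -2, 0], [0, 0, 0], 0],
    [[-3, -2, 0], [0, 0, 0], 0],
    [[0, 0, 0], [0, 0, 0], 0]
  ]
}}

```text
clock: 12.63
eef_pos: [0.5292, 0.0746, 0.0618]
tool_rot: [-0.385, 0.923, -0.011, 0.004]
ft_force: [-0.5, 0.9, -0.3]
grip_width: -0.0002
grasp_force: 0.0
```

{"fn": "drive_tool", "kwargs": {
  "increments": [
    [[0, 0, 30], [0, 0, 0], 0],
    [[0, 0, 35], [0, 0, 0], 0],
    [[0, 0, 35], [0, 0, 0], 0],
    [[-10, -38, 35], [0, 0, 0], 0],
    [[-10, -38, 35], [0, 0, 0], 0],
    [[-10, -38, 0], [0, 0, 0], 0],
    [[-10, -38, 0], [0, 0, 0], 0],
    [[0, 0, 0], [0, 0, 0], 0]
  ]
}}

```text
clock: 13.3
eef_pos: [0.4929, -0.0665, 0.2184]
tool_rot: [-0.382, 0.924, -0.012, 0.004]
ft_force: [-0.1, 0.7, 0.3]
grip_width: 0.0003
grasp_force: 0.0
```

```bash
python3 meas.py d; python3 - <<'E'
import cv2,numpy as np
a=cv2.imread("pics/dtop.png")[200:350,225:375];b=cv2.imread("pics/dscene.png")[270:420,210:360]
cv2.imwrite("pics/d.png",np.hstack([cv2.resize(a,(400,400)),cv2.resize(b,(400,400))]))
E
```

```text
13.3 [ 0.4929 -0.0665  0.2184] [-0.1241  0.2367 -0.0839  1.2302 -0.0174 -0.9084] [-0.0826  0.6645  0.2677]
finger phi,r 268.08815235217963 0.2116023869293388
top egg_cup 0.6 [0.5811 0.1414] ang 357.4643162816879 0.08116793829996811
top screw_jar 0.79 [0.504  0.2244] ang 87.07979956660523 0.07947027631588997
scene shaker 0.63 [0.4174 0.1512] ang 175.6790778447311 0.08286862903785484
scene egg_cup 0.8 [0.5829 0.1431] ang 358.69170343436065 0.08287806271981148
scene screw_jar 0.87 [0.5009 0.2263] ang 89.38720423961034 0.08131008354317801
wrist shaker 0.9 [0.4231 0.1536] ang 173.59274015327438 0.077386844460542
wrist screw_jar 0.17 [0.413  0.2651] ang 125.93364892065097 0.148315953251449
```

View pics/d.png

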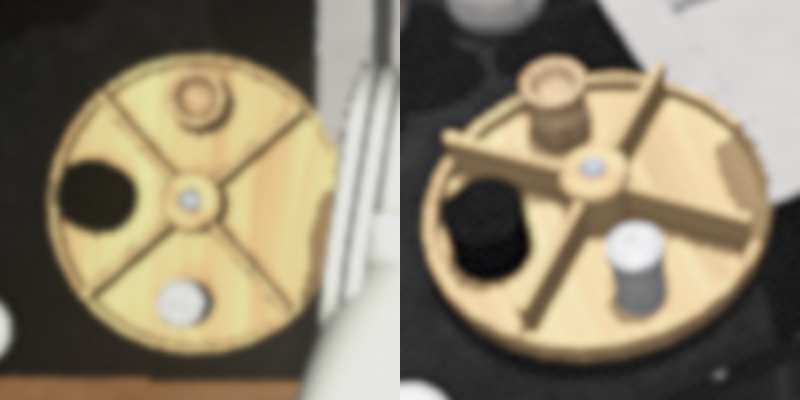

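In the d.png top crop, the knob is at (190, 202) and the shaker top at (182, 303). The divider tips are at (107, 93), (290, 308), (303, 113) and (95, 295). The shaker is nearly at the front.

```bash
python3 - <<'E'
from h import *
np.set_printoptions(precision=4,suppress=True)
a=camera("top");w=camera("wrist");b=camera("scene")
T=lambda x,y,z:ray(a,150+x/4,133.33+y/4,z)[:2]
S=lambda x,y,z:ray(b,140+x/4,180+y/4,z)[:2]
an=lambda d:np.degrees(np.arctan2(d[1],d[0]))
for N,F,tips,k,s in(("top",T,[(107,93),(290,308),(303,113),(95,295)],(190,202),(182,302)),("scene",S,[(449-400,138),(747-400,235),(656-400,73),(527-400,322)],(192,166),(635-400,240))):
    t=[F(*q,.066) for q in tips]
    print(N,an(t[0]-t[1]),an(t[2]-t[3]),"mids",(t[0]+t[1])/2,(t[2]+t[3])/2,"knob",F(*k,.08),"shaker",F(*s,.087))
save(w,"w3.png",s=1.5);np.savez("w3.npz",K=w["K"],view=w["view"])
E
```

```text
top 41.54302032543021 -47.777571176265695 mids [0.5001 0.1376] [0.4972 0.1368] knob [0.4978 0.1416] shaker [0.4203 0.1449]
scene 39.002262554563536 -46.019248266393895 mids [0.4876 0.1519] [0.484 0.152] knob [0.4925 0.1496] shaker [0.4167 0.1511]
```

View pics/w3.png

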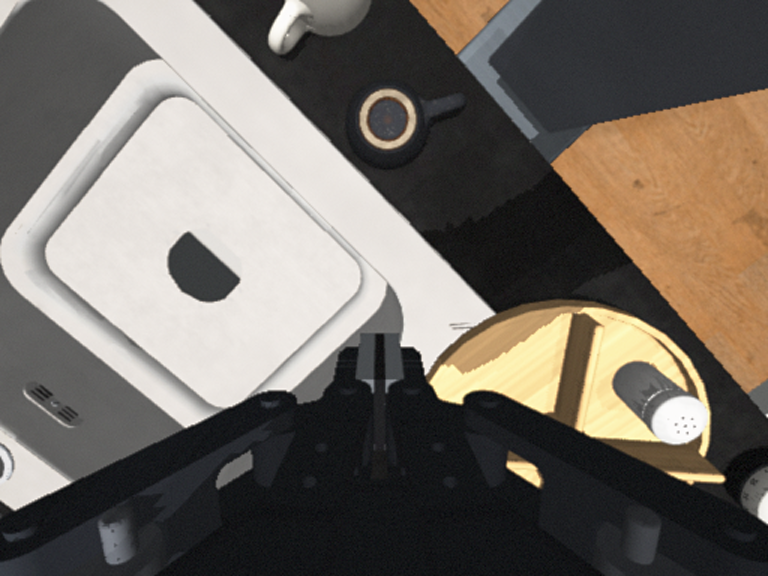

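{"fn": "drive_tool", "kwargs": {
  "increments": [
    [[1, 36, 4], [0, 0, 5.6], 0],
    [[1, 36, 4], [0, 0, 5.6], 0],
    [[1, 36, 4], [0, 0, 5.6], 0],
    [[1, 36, 4], [0, 0, 5.6], 0],
    [[1, 36, 4], [0, 0, 5.6], 0],
    [[1, 36, 4], [0, 0, 5.6], 0],
    [[1, 36, 4], [0, 0, 5.6], 0],
    [[0, 36, 4], [0, 0, 5.6], 0]
  ]
}}

```text
clock: 14.72
eef_pos: [0.5015, 0.2288, 0.2497]
tool_rot: [0.71, -0.704, 0.008, -0.009]
ft_force: [0.8, -0.6, 0.3]
grip_width: -0.0001
grasp_force: 0.0
```

{"fn": "drive_tool", "kwargs": {
  "increments": [
    [[0, 0, 0], [0, 0, 0], 0],
    [[0, 0, 0], [0, 0, 0], 0],
    [[0, 0, 0], [0, 0, 0], 0],
    [[0, 0, 0], [0, 0, 0], 0]
  ]
}}

```text
clock: 15.05
eef_pos: [0.5015, 0.2259, 0.2492]
tool_rot: [0.707, -0.707, 0.008, -0.008]
ft_force: [0.6, -0.6, 0.2]
grip_width: 0.0001
grasp_force: 0.0
```

```bash
python3 - <<'E'
from h import *
np.set_printoptions(precision=4,suppress=True)
w=camera("wrist");save(w,"w4.png",s=1.5);np.savez("w4.npz",K=w["K"],view=w["view"])
for n in ("shaker","egg_cup","screw_jar","tray"):
    for d in silhouettes(n,w)[:1]: print(n,d["conf"],np.array(d["bbox"])*1.5)
E
```

```text
shaker 0.65 [468.45 120.   534.   183.75]
egg_cup 0.85 [225.6  102.15 311.4  175.2 ]
screw_jar 0.71 [336.   219.3  417.45 304.05]
tray 0.6 [229.95   0.   553.8  303.75]
```

View pics/w4.png

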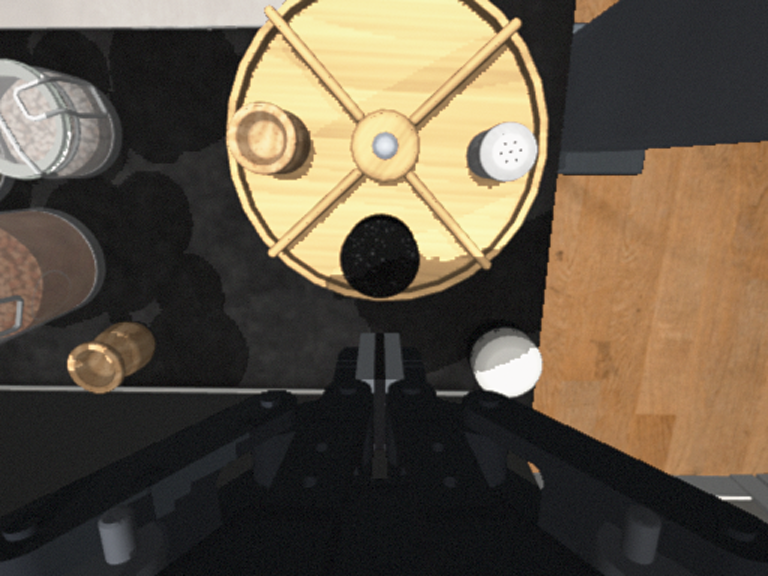

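In the w4 wrist view, the knob is at (385, 145) and the shaker top at (510, 151). The divider tips are at (269, 10), (518, 22), (488, 265) and (273, 254).

```bash
python3 - <<'E'
from h import *
np.set_printoptions(precision=4,suppress=True)
p=dict(np.load("w4.npz"))
W=lambda u,v,z:ray(p,u/1.5,v/1.5,z)[:2]
an=lambda d:np.degrees(np.arctan2(d[1],d[0]))
A,B,C,D=[W(*t,.066) for t in((269,10),(518,22),(488,265),(273,254))]
print(an(A-C),an(B-D),(A+C)/2,(B+D)/2)
k=W(385,146,.078);s=W(510,151,.088);h=((A+C)/2+(B+D)/2)/2
print(k,s,an(s-k),an(s-h),np.hypot(*(s-h)),W(378,250,.0745))
E
```

```text
-47.833368004819604 -137.76585051917263 [0.5026 0.1473] [0.5022 0.1475]
[0.5031 0.1476] [0.424  0.1511] 177.5034127519033 177.28574079808803 0.07846808196988024 [0.5078 0.2176]
```

{"fn": "drive_tool", "kwargs": {
  "increments": [
    [[3, -22, 0], [0, 0, -6.1], 0],
    [[4, -22, 0], [0, 0, -6.1], 0],
    [[4, -22, 0], [0, 0, -6.1], 0],
    [[4, -22, 0], [0, 0, -6.1], 0],
    [[4, -22, 0], [0, 0, -6.1], 0],
    [[4, -21, 0], [0, 0, -6.1], 0],
    [[4, -20, 0], [0, 0, -6.1], 0],
    [[0, 0, 0], [0, 0, 0], 0]
  ]
}}

```text
clock: 15.97
eef_pos: [0.5291, 0.0724, 0.2495]
tool_rot: [-0.399, 0.917, -0.012, 0.005]
ft_force: [-0.0, 0.3, -0.7]
grip_width: 0.0004
grasp_force: 0.0
```

{"fn": "drive_tool", "kwargs": {
  "increments": [
    [[0, 0, -35], [0, 0, 0], 0],
    [[0, 0, -35], [0, 0, 0], 0],
    [[0, 0, -35], [0, 0, 0], 0],
    [[0, 0, 0], [0, 0, 0], 0],
    [[0, 0, 0], [0, 0, 0], 0]
  ]
}}

```text
clock: 16.38
eef_pos: [0.5269, 0.0758, 0.1431]
tool_rot: [-0.403, 0.915, -0.01, 0.002]
ft_force: [0.1, -0.5, 0.8]
grip_width: -0.0003
grasp_force: 0.0
```

{"fn": "drive_tool", "kwargs": {
  "increments": [
    [[0, 0, -30], [0, 0, 0], 0],
    [[0, 0, -30], [0, 0, 0], 0],
    [[0, 0, -21], [0, 0, 0], 0],
    [[0, 0, 0], [0, 0, 0], 0],
    [[2.5, 1.5, 0], [0, 0, 0], 0],
    [[2.5, 1.5, 0], [0, 0, 0], 0],
    [[0, 0, 0], [0, 0, 0], 0],
    [[0, 0, 0], [0, 0, 0], 0]
  ]
}}

```text
clock: 17.05
eef_pos: [0.5357, 0.0795, 0.0658]
tool_rot: [-0.403, 0.915, -0.011, 0.007]
ft_force: [0.2, -0.5, 0.2]
grip_width: 0.0001
grasp_force: 0.0
```

{"fn": "drive_tool", "kwargs": {
  "increments": [
    [[2, 1, -2], [0, 0, 0], 0],
    [[2, 1, 0], [0, 0, 0], 0],
    [[2, 1.5, 0], [0, 0, 0], 0],
    [[0, 0, 0], [0, 0, 0], 0],
    [[0, 0, 0], [0, 0, 0], 0],
    [[0, 0, 0], [0, 0, 0], 0]
  ]
}}

```text
clock: 17.55
eef_pos: [0.5395, 0.0825, 0.0613]
tool_rot: [-0.403, 0.915, -0.011, 0.005]
ft_force: [0.2, 0.2, -0.3]
grip_width: -0.0004
grasp_force: 0.0
```

```bash
python3 meas.py|grep -v "top\|wrist"
```

```text
17.55 [0.5395 0.0825 0.0613] [ 0.1614  0.4736 -0.1819  0.9006 -0.0185 -0.6673] [ 0.1829  0.1636 -0.3374]
finger phi,r 302.3192018195854 0.07393818343927967
scene shaker 0.49 [0.42   0.1498] ang 176.59568516841344 0.08018140241578167
scene egg_cup 0.67 [0.5813 0.1432] ang 358.7442535932321 0.08133103827848903
scene screw_jar 0.37 [0.4229 0.1477] ang 178.0187846452964 0.07715013506630967
```

{"fn": "drive_tool", "kwargs": {
  "increments": [
    [[1.5, 1, 0], [0, 0, 0], 0],
    [[1.5, 1, 0], [0, 0, 0], 0]
  ]
}}

```text
clock: 18.32
eef_pos: [0.5421, 0.0844, 0.0613]
tool_rot: [-0.402, 0.915, -0.011, 0.004]
ft_force: [-2.1, -0.3, 0.9]
grip_width: 0.0002
grasp_force: 0.7
```

{"fn": "drive_tool", "kwargs": {
  "increments": [
    [[0, 0, 0], [0, 0, 0], 0],
    [[0, 0, 0], [0, 0, 0], 0]
  ]
}}

```text
clock: 18.48
eef_pos: [0.5427, 0.0846, 0.0613]
tool_rot: [-0.403, 0.915, -0.011, 0.005]
ft_force: [-1.2, 0.7, 0.5]
grip_width: 0.0001
grasp_force: 0.2
```

```bash
python3 meas.py|grep -v "top\|wrist"
```

```text
18.4833 [0.5427 0.0846 0.0613] [ 0.1642  0.4792 -0.1724  0.9044 -0.0185 -0.6646] [-1.2324  0.7056  0.4638]
finger phi,r 305.258904979825 0.07396348490050435
scene shaker 0.73 [0.4154 0.1474] ang 178.36382073908845 0.08467884830294302
scene egg_cup 0.53 [0.5817 0.1463] ang 0.9247568009654729 0.08171094103882451
scene screw_jar 0.76 [0.4974 0.2254] ang 91.85017241632987 0.08040151135931688
```

{"fn": "drive_tool", "kwargs": {
  "increments": [
    [[-3, -2, 0], [0, 0, 0], 0],
    [[-3, -2, 0], [0, 0, 0], 0],
    [[-3, -2, 0], [0, 0, 0], 0],
    [[0, 0, 0], [0, 0, 0], 0],
    [[0, 0, 40], [0, 0, 0], 0],
    [[0, 0, 40], [0, 0, 0], 0],
    [[0, 0, 40], [0, 0, 0], 0],
    [[0, 0, 40], [0, 0, 0], 0]
  ]
}}

```text
clock: 19.75
eef_pos: [0.533, 0.0783, 0.2231]
tool_rot: [-0.402, 0.915, -0.011, 0.005]
ft_force: [1.6, 0.1, 0.5]
grip_width: -0.0002
grasp_force: 0.0
```

{"fn": "drive_tool", "kwargs": {
  "increments": [
    [[-4, 19, 14], [0, 0, 6.2], 0],
    [[-4, 19, 14], [0, 0, 6.2], 0],
    [[-4, 19, 0], [0, 0, 6.2], 0],
    [[-4, 19, 0], [0, 0, 6.2], 0],
    [[-4, 19, 0], [0, 0, 6.2], 0],
    [[-4, 19, 0], [0, 0, 6.2], 0],
    [[-4, 19, 0], [0, 0, 6.2], 0],
    [[-4, 12, 0], [0, 0, 0], 0]
  ]
}}

```text
clock: 20.42
eef_pos: [0.5012, 0.2249, 0.2494]
tool_rot: [0.713, -0.701, 0.008, -0.009]
ft_force: [-0.1, 0.5, 0.4]
grip_width: -0.0003
grasp_force: 0.0
```

{"fn": "drive_tool", "kwargs": {
  "increments": [
    [[0, 0, 0], [0, 0, 0], 0],
    [[0, 0, 0], [0, 0, 0], 0],
    [[0, 0, 0], [0, 0, 0], 0],
    [[0, 0, 0], [0, 0, 0], 0]
  ]
}}

```text
clock: 20.75
eef_pos: [0.5018, 0.2226, 0.2494]
tool_rot: [0.712, -0.702, 0.008, -0.008]
ft_force: [-0.0, -0.1, 0.2]
grip_width: 0.0001
grasp_force: 0.0
```

```bash
python3 - <<'E'
from h import *
np.set_printoptions(precision=4,suppress=True)
print(get_obs()["eef_pos"],get_obs()["tool_rot"])
w=camera("wrist");save(w,"w5.png",s=1.5);np.savez("w5.npz",K=w["K"],view=w["view"])
E
```

```text
[0.5018 0.2226 0.2494] [ 0.7116 -0.7024  0.0084 -0.0084]
```

View pics/w5.png

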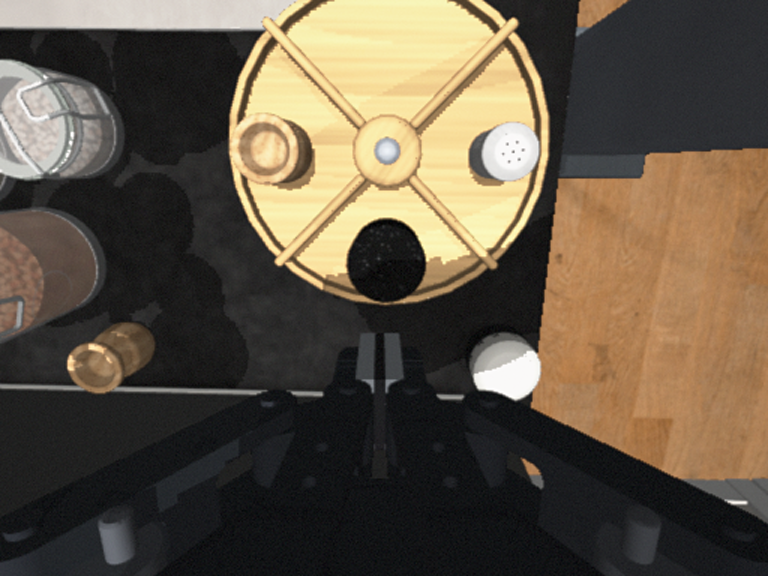

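The w5 view shows the knob at (387, 151) and the shaker top at (512, 151), so the shaker is at the front. The divider tips are at (268, 22), (516, 24), (493, 266) and (279, 263).

```bash
python3 - <<'E'
from h import *
np.set_printoptions(precision=4,suppress=True)
p=dict(np.load("w5.npz"))
W=lambda u,v,z:ray(p,u/1.5,v/1.5,z)[:2]
an=lambda d:np.degrees(np.arctan2(d[1],d[0]))
A,B,C,D=[W(*t,.066) for t in((268,22),(516,24),(493,266),(279,263))]
k=W(387,151,.078);s=W(512,151,.088)
print(an(A-C),an(B-D),(A+C)/2,(B+D)/2,k,s,an(s-k))
E
```

```text
-45.193473988648314 -135.13515642261032 [0.5026 0.1477] [0.5022 0.1482] [0.5031 0.1475] [0.4241 0.1469] -179.5483341263939
```

{"fn": "drive_tool", "kwargs": {
  "increments": [
    [[-20, -19, 0], [0, 1.4, 0], 0],
    [[-20, -19, 0], [0, 0, 0], 0],
    [[-20, -19, 0], [0, 0, 0], 0],
    [[-20, -19, 0], [0, 0, 0], 0],
    [[0, 0, -35], [0, 0, 0], 0],
    [[0, 0, -35], [0, 0, 0], 0],
    [[0, 0, -30], [0, 0, 0], 0],
    [[0, 0, 0], [0, 0, 0], 0]
  ]
}}

```text
clock: 21.47
eef_pos: [0.4174, 0.1451, 0.1445]
tool_rot: [0.712, -0.702, -0.003, 0.005]
ft_force: [-0.4, -0.2, -0.1]
grip_width: -0.0001
grasp_force: 0.0
```

{"fn": "drive_tool", "kwargs": {
  "increments": [
    [[0, 0, 0], [0, 0, 0], 0],
    [[0, 0, 0], [0, 0, 0], 0],
    [[0, 0, 0], [0, 0, 0], 0]
  ]
}}

```text
clock: 21.72
eef_pos: [0.4234, 0.1479, 0.1516]
tool_rot: [0.712, -0.702, 0.0, -0.002]
ft_force: [-0.3, 0.4, 0.5]
grip_width: -0.0001
grasp_force: 0.0
```

```bash
python3 - <<'E'
from h import *
np.set_printoptions(precision=4,suppress=True)
o=get_obs();print(o["eef_pos"],o["tool_rot"])
w=camera("wrist");b=camera("scene");np.savez("w6.npz",K=w["K"],view=w["view"])
print(proj(w,o["eef_pos"]-[0,0,.019]),proj(b,o["eef_pos"]-[0,0,.019]))
cv2.imwrite("pics/e.png",np.hstack([cv2.resize(w["image"][100:300,150:350,::-1],(400,400),interpolation=2),cv2.resize(b["image"][180:280,140:240,::-1],(400,400),interpolation=2)]))
E
```

```text
[0.4234 0.1479 0.1516] [ 0.7123 -0.7019  0.0005 -0.0018]
[255.3805 235.6694] [197.0035 226.6891]
```

View pics/e.png

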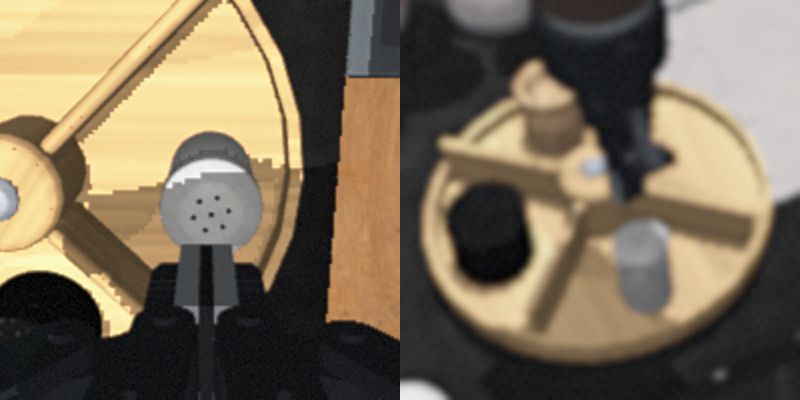

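```bash
python3 - <<'E'
from h import *
p=dict(np.load("w6.npz"));print(ray(p,255.5,207,.088),proj(p,np.array([.4234,.1479-.011,.1326])),proj(p,np.array([.4234,.1479+.011,.1326])))
E
```

```text
[0.42315876 0.14688461 0.088     ] [255.81515474 216.60864447] [255.12500381 253.93318312]
```

{"fn": "drive_tool", "kwargs": {
  "increments": [
    [[-1, -1.5, -12], [0, 0, 0], 0],
    [[0, 0, -12], [0, 0, 0], 0],
    [[0, 0, -8], [0, 0, 0], 0],
    [[0, 0, -3], [0, 0, 0], 0],
    [[0, 0, 0], [0, 0, 0], 0],
    [[0, 0, 0], [0, 0, 0], 0],
    [[0, 0, 0], [0, 0, 0], 0],
    [[0, 0, 0], [0, 0, 0], 0]
  ]
}}

```text
clock: 22.48
eef_pos: [0.4211, 0.1462, 0.1151]
tool_rot: [0.712, -0.702, -0.0, -0.001]
ft_force: [-0.2, 1.2, 0.3]
grip_width: 0.0003
grasp_force: 0.0
```

```bash
python3 - <<'E'
from h import *
o=get_obs();print(o["eef_pos"],o["tool_rot"],o["joint_vel"])
w=camera("wrist");b=camera("scene")
cv2.imwrite("pics/f.png",np.hstack([cv2.resize(w["image"][100:300,150:350,::-1],(400,400),interpolation=2),cv2.resize(b["image"][200:260,170:230,::-1],(400,400),interpolation=2)]))
E
```

```text
[0.42114028 0.14619629 0.11505929] [ 7.12476343e-01 -7.01695906e-01 -1.38943718e-04 -5.44752911e-04] [ 7.55611494e-04 -1.00193687e-03 -4.34673818e-03 -1.25230157e-03
  3.92928201e-05 -6.54481297e-04]
```

View pics/f.png

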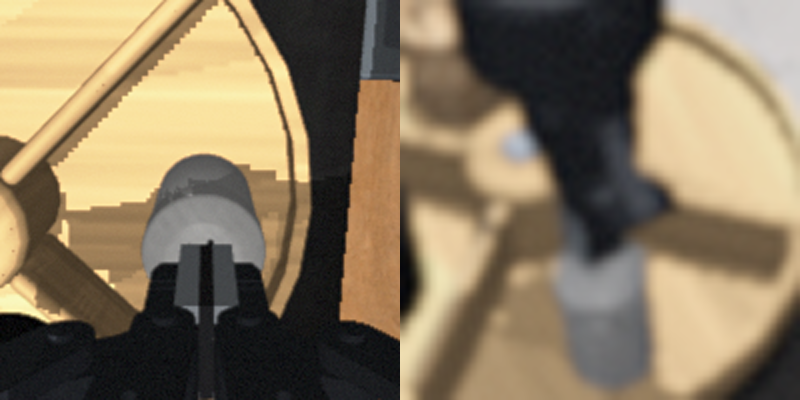

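In f.png the fingertips sit about 8 mm above the shaker's dome and within 1–2 mm of its centre. I'll shift them by 1 mm and hold.

{"fn": "drive_tool", "kwargs": {
  "increments": [
    [[1, -1, 0], [0, 0, 0], 0],
    [[0, 0, 0], [0, 0, 0], 0],
    [[0, 0, 0], [0, 0, 0], 0],
    [[0, 0, 0], [0, 0, 0], 0],
    [[0, 0, 0], [0, 0, 0], 0],
    [[0, 0, 0], [0, 0, 0], 0],
    [[0, 0, 0], [0, 0, 0], 0],
    [[0, 0, 0], [0, 0, 0], 0]
  ]
}}

```text
clock: 23.25
eef_pos: [0.4216, 0.145, 0.1144]
tool_rot: [0.712, -0.702, -0.0, 0.0]
ft_force: [0.5, 0.1, 0.4]
grip_width: -0.0001
grasp_force: 0.0
```

{"fn": "drive_tool", "kwargs": {
  "increments": [
    [[0, 0, 0], [0, 0, 0], 0],
    [[0, 0, 0], [0, 0, 0], 0],
    [[0, 0, 0], [0, 0, 0], 0],
    [[0, 0, 0], [0, 0, 0], 0],
    [[0, 0, 0], [0, 0, 0], 0],
    [[0, 0, 0], [0, 0, 0], 0],
    [[0, 0, 0], [0, 0, 0], 0],
    [[0, 0, 0], [0, 0, 0], 0]
  ]
}}

```text
clock: 23.92
eef_pos: [0.4216, 0.145, 0.1144]
tool_rot: [0.712, -0.702, -0.0, 0.0]
ft_force: [0.3, 0.5, -0.8]
grip_width: -0.0002
grasp_force: 0.0
```

{"fn": "drive_tool", "kwargs": {
  "increments": [
    [[0, 0, 0], [0, 0, 0], 0],
    [[0, 0, 0], [0, 0, 0], 0],
    [[0, 0, 0], [0, 0, 0], 0],
    [[0, 0, 0], [0, 0, 0], 0],
    [[0, 0, 0], [0, 0, 0], 0],
    [[0, 0, 0], [0, 0, 0], 0],
    [[0, 0, 0], [0, 0, 0], 0],
    [[0, 0, 0], [0, 0, 0], 0]
  ]
}}

```text
clock: 24.58
eef_pos: [0.4216, 0.145, 0.1144]
tool_rot: [0.712, -0.702, -0.0, 0.0]
ft_force: [0.3, -0.2, -0.1]
grip_width: 0.0003
grasp_force: 0.0
```

{"fn": "drive_tool", "kwargs": {
  "increments": [
    [[0, 0, 0], [0, 0, 0], 0],
    [[0, 0, 0], [0, 0, 0], 0],
    [[0, 0, 0], [0, 0, 0], 0],
    [[0, 0, 0], [0, 0, 0], 0],
    [[0, 0, 0], [0, 0, 0], 0],
    [[0, 0, 0], [0, 0, 0], 0],
    [[0, 0, 0], [0, 0, 0], 0],
    [[0, 0, 0], [0, 0, 0], 0]
  ]
}}

```text
clock: 25.25
eef_pos: [0.4216, 0.145, 0.1144]
tool_rot: [0.712, -0.702, -0.0, -0.0]
ft_force: [-0.0, -0.5, -0.1]
grip_width: -0.0
grasp_force: 0.0
```

{"fn": "drive_tool", "kwargs": {
  "increments": [
    [[0, 0, 0], [0, 0, 0], 0],
    [[0, 0, 0], [0, 0, 0], 0],
    [[0, 0, 0], [0, 0, 0], 0],
    [[0, 0, 0], [0, 0, 0], 0],
    [[0, 0, 0], [0, 0, 0], 0],
    [[0, 0, 0], [0, 0, 0], 0],
    [[0, 0, 0], [0, 0, 0], 0],
    [[0, 0, 0], [0, 0, 0], 0]
  ]
}}

```text
clock: 25.92
eef_pos: [0.4216, 0.145, 0.1144]
tool_rot: [0.712, -0.702, -0.0, -0.0]
ft_force: [-0.4, 0.1, -0.5]
grip_width: -0.0005
grasp_force: 0.0
```

{"fn": "drive_tool", "kwargs": {
  "increments": [
    [[0, 0, 0], [0, 0, 0], 0],
    [[0, 0, 0], [0, 0, 0], 0],
    [[0, 0, 0], [0, 0, 0], 0],
    [[0, 0, 0], [0, 0, 0], 0],
    [[0, 0, 0], [0, 0, 0], 0],
    [[0, 0, 0], [0, 0, 0], 0],
    [[0, 0, 0], [0, 0, 0], 0],
    [[0, 0, 0], [0, 0, 0], 0]
  ]
}}

```text
clock: 26.58
eef_pos: [0.4216, 0.145, 0.1144]
tool_rot: [0.712, -0.702, -0.0, 0.0]
ft_force: [1.4, -0.3, -1.0]
grip_width: -0.0004
grasp_force: 0.0
```

```bash
python3 -c "
from workcell import *
print(get_obs()['eef_pos'],get_obs()['ft_force']);print(job_done())"
```

```text
[0.42162116 0.14496067 0.11442803] [ 1.38588733 -0.31662297 -0.99270453]
the job is handed in; nothing more can be done
None
```

I handed the job in at about 27 s. I turned the carousel until the shaker stood at the front (within about 1° in the last wrist picture), and the closed fingertips held still for over 3 s about 7 mm above the middle of its top, still pointing; the hand-in returned no verdict.

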